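# Open the stitcher's control box

### The job

Open the steel control box on the bench: turn its black wing fastener (the bar-shaped grip at the box's front corner) a quarter turn counter-clockwise so that its steel blade no longer bars the door, then swing the door wide open, to about a right angle, by its upright rod pull and let go. Leave the round speed dial on top of the box as it is set.

Things in the scene. Friction and masses are not known exactly. Their poses are not given: they have to be found in the camera images.
- control_box: Sheet-steel control box (dark body, grey door), fixed, 140 deep (x), 240 wide (y), 160 mm high. Origin: centre of its footprint, on the table; x to its back (the door is on its -x face, toward the robot), y to its left, z up; turned by up to 17 degrees. The other entries give places in this frame, in mm. A small stack of leather swatches lies on its top, at the back right.
- fastener (a joint): Turn of the wing fastener, rad, counter-clockwise from above: 0 locked (bar and blade along the box's y, blade to the left, across the door's front), 1.57 unlocked (bar and blade along x, blade pointing forward, -x); a stop at each end. Starts 0 to 0.12, stays where it is left, takes 0.15 N m.
- fastener_grip (a point): Middle of the fastener's grip, an upright black bar 50 long, 12 thick, box z 172 to 206, on its vertical axis (box x -92, y -94; right front corner), z 190; axes turn with the bar, its length along y. Under it a disc 28 across (z 168 to 176) and a flat steel blade (12 wide, z 144 to 151) that reaches 52 from the axis to the bar's +y side.
- door (a joint): Opening angle of the door, rad: 0 closed (its start), grows as the free right edge swings toward -x, clockwise from above; stop at 1.75. Door 186 wide, 12 thick, z 15 to 157, front face at box x -83, upright hinge line at x -83, y 118 (left edge). Stays where it is left; 1 N at the pull moves it. Locked, the blade bars it (do not force it).
- door_pull (a point): Point at box z 147 on the axis of the door's pull, an upright steel rod 12 mm in diameter, z 79 to 174; closed it stands at box x -118, y 0 (35 in front of the door's face, 118 from the hinge line along the door). Thin stems at z 90 and 150 join it to the door. Axes turn with the door: -x out of its face, -y to its free edge.
- dial_mark (a point): Outer end of the white pointer line of the round black speed dial (38 across, 21 high) on the box's top at x 15, y 55; 18 mm from the dial's axis, 21 mm above the box's top. The dial turns easily; it must stay as set.

How it is judged (in metres and radians):
On the way, in this order (a step that is already met when the one before it is completed fails the run):
1. the wing fastener is turned to unlocked while the door is still shut (value of joint fastener above 1.3 rad and value of joint door below 0.15 rad), for 0.2 s.
2. the door is swung wide open (value of joint door above 1.15 rad), for 0.2 s.
At the end, for the whole second after the job is handed in: The fastener stands unlocked (at least 1.25 rad of its 1.57), the door stands open by at least 1.15 rad (66 degrees) and at rest (value of joint fastener above 1.25 rad and value of joint door above 1.15 rad and velocity of joint door between -0.1 and 0.1 rad/s); the robot touches nothing.
It fails at once if the round speed dial is turned (its mark moves by more than 8 mm) (distance of dial_mark from where it was at the start of the episode above 0.008 m).
It also fails if it takes over 45 s, if anything falls off the work surface, if the arm or the gripper's body presses on something with over 40 N, if the wrist force passes 120 N, or if a joint passes its speed limit or range.

### The arm

A 7-joint arm with a two-finger parallel gripper is mounted at the origin on a cart in front of the work surface, level with it; the furniture and walls round the work are solid. World frame = base frame: x ahead of the robot, y to its left, z up, the work surface at z = 0. Lengths are in m, angles in degrees, forces in N, time in s.
With the tool pointing down it reaches from about 0.35 to 0.9 m from the base axis. Payload 8.1 kg.
Tool frame: the origin (TCP) lies at the very end of the fingers, on their centre line; the grasp point (between the pads) lies r.hold_point_z behind it (r.hold_point_z is the distance from the TCP to the grasp point, in m); z points along the fingers, y is the line along which they close (so a half turn about z gives the same grasp; the last joint's range is limited). The gripper opens to 85 mm and grips with 20 to 120 N. Pads are 22 mm wide; open, the fingers measure 114 mm over their backs; the gripper's body (76 mm by 85 mm) begins 54 mm behind the grasp point. The pads swing forward as they close: fully open they stand 13 mm farther back than shut.
Start: joints at [58.235, 24.895, 1.432, 90.138, -0.665, 64.973, -4.303], TCP at [0.273, -0.562, 0.231] pointing down, gripper open.
Joint ranges: [-149.89, 149.89], [-25.12, 119.58], [-72.63, 75.52], [4.76, 147.25], [-75.54, 255.54], [6.69, 114.76], [-157.13, 157.13]. Speed limits (degrees/s): [127.2, 127.2, 172.46, 172.46, 180, 180, 180].

### API

Orientations are given as a 3x3 rotation matrix whose columns are the frame's x, y, z axes.
In Python, from plant import r gives the robot as it stands.
- The arm moves only by the shell command python3 -m handwheel 'ROWS'. ROWS is a JSON object of lists of equal length, an entry for each row: "angular": the turn, a rotation vector about the tool's x, y, z in degrees, a list of three; "xyz": the shift along the tool's x, y, z in mm, a list of three; "fingers": the opening, from 0 (shut) to 1 (fully open). In form: {"angular": [[wx, wy, wz], ...], "xyz": [[dx, dy, dz], ...], "fingers": [fingers, ...]}. A call has 1 to 10 rows; each row shifts and turns the commanded pose from where the row before left it, along the tool's axes as they then stand; what a row does not reach is not made up. A row lasts 1/12 s, in which the tool goes at most 41.7 mm and 7.16 degrees, less where a joint would pass 70% of its speed; a pose out of reach is approached as far as the arm can. A call is refused whole if a number of a shift passes 41.7 or a number of a turn 7.16, either way. A call with a gripper value outside its range is refused whole. The fingers move at their own pace and stop on an object; the grip force is fixed at half the most. Time passes only in rows, so rows that do not move let the fingers close. It gives the time, the measured TCP pose, the force, the opening and the grip force at its end, in the units of the state.
- r.state(): the state, without advancing time (a new reading comes with each control period).
- r.grab_frame(name): name is "scene" or "top" or "wrist"; returns the picture (384x512x3 uint8, red, green, blue); there is no depth.
- r.camera_model(name): a dict with "fx", "fy", "cx", "cy" (pixels), "cam_to_world" (4x4, takes a point from camera to world coordinates). Camera axes: x right, y up, looking along -z (the intrinsics and any distortion apply to the point x, -y, -z); pixel columns grow to the right and rows downward; lengths in m; the calibration is good to about 2 mm. A picture is of the moment at which its call begins: read the wrist's pose just before it. camera_model takes no time and is no camera call; for the wrist camera it gives the pose at the moment of the call.
- r.job_done(): hands the job in; it is judged then, once.
The state is a dict: "time_s": time; "joint_pos": joint angles; "qd": joint speeds; "joint_torque": joint torques, N m; "position": TCP position; "ee_rot": TCP orientation; "force": force on the tool from outside, world axes, zero at the start; "wrist_torque": the same for the moment, N m; "gripper_width": finger opening in m; "finger_force": force on a finger pad.
Only numpy, scipy, OpenCV 4.12 (cv2) and the standard library are available. Lean on these libraries where they do the work, as an engineer would, in place of code of your own. Each camera call takes 0.05 s, during which the arm holds its last target. There are 200 camera calls.

## Working session

There is one attempt and no reset: what is moved stays moved. The work goes in short steps, Python scripts to look and compute and a shell command to move; the robot and the scene stay as the last step left them, time stands still between calls to the robot, and variables do not carry over. Pictures are saved under pics/ and viewed, at most 10 in all, crops included, and the job is handed in when it is done.

```bash
mkdir -p pics; ls
python3 - <<'E'
from plant import r
import cv2,numpy as np
a=r.grab_frame("scene");b=r.grab_frame("top")
cv2.imwrite("pics/s.png",a[...,::-1]);cv2.imwrite("pics/t.png",b[...,::-1])
for n in("scene","top"):
  m=r.camera_model(n);print(n,{k:np.round(v,3).tolist() if not isinstance(v,str) else v for k,v in m.items()})
s=r.state();print(s,r.hold_point_z)
E
```

```text
pics
scene {'fx': 430.517, 'fy': 430.517, 'cx': 258.26, 'cy': 189.482, 'cam_to_world': [[0.441, -0.442, 0.781, 1.286], [0.898, 0.223, -0.38, -0.315], [-0.006, 0.869, 0.495, 0.557], [0.0, 0.0, 0.0, 1.0]]}
top {'fx': 425.123, 'fy': 425.123, 'cx': 258.055, 'cy': 196.478, 'cam_to_world': [[-0.454, 0.714, -0.533, 0.19], [-0.891, -0.361, 0.276, 0.23], [0.005, 0.6, 0.8, 0.8], [0.0, 0.0, 0.0, 1.0]]}
{'time_s': 0.1, 'joint_pos': array([58.23278691, 24.93315874,  1.43032461, 90.18488872, -0.66433894,
       64.97212543, -4.30112645]), 'qd': array([-0.10270004, -0.13158467, -0.05940754, -0.15220212, -0.00340884,
       -0.10643627, -0.00959422]), 'joint_torque': array([ 3.59206722e-03, -6.71754384e+01,  1.02880932e+00, -3.16901350e+01,
        1.57979614e-02,  7.22651195e-03,  4.03697572e-05]), 'position': array([ 0.2726469 , -0.56188898,  0.23058999]), 'ee_rot': array([[ 8.99656096e-01,  4.36598629e-01, -7.38996068e-04],
       [ 4.36599235e-01, -8.99655274e-01,  1.22301992e-03],
       [-1.30872890e-04, -1.42294244e-03, -9.99998979e-01]]), 'force': array([-0.10562123, -0.5754105 ,  0.14901696]), 'wrist_torque': array([ 0.02588968, -0.00559269, -0.01042928]), 'finger_force': 0.0, 'gripper_width': 0.08525394807874333} 0.0187
```

View pics/s.png

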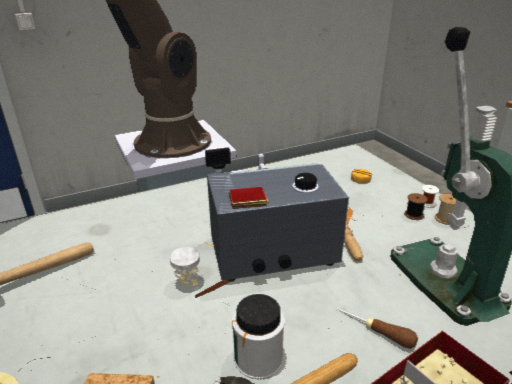

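View pics/t.png

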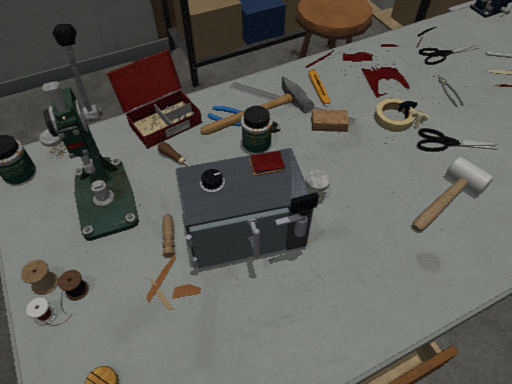

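The scene view shows the box with its dial at (306,182), swatches at (249,197) and fastener at (218,157). In the top view the dial is at (212,180), the fastener grip near (303,202) and the pull's top near (254,222). Next is an enlarged crop to pick points.

Run:
```python
import cv2
a=cv2.imread("pics/t.png")[140:275,165:345]
cv2.imwrite("pics/t2.png",cv2.resize(a,None,fx=4.4,fy=4.4,interpolation=cv2.INTER_CUBIC))
```

```text
(no output)
```

View pics/t2.png

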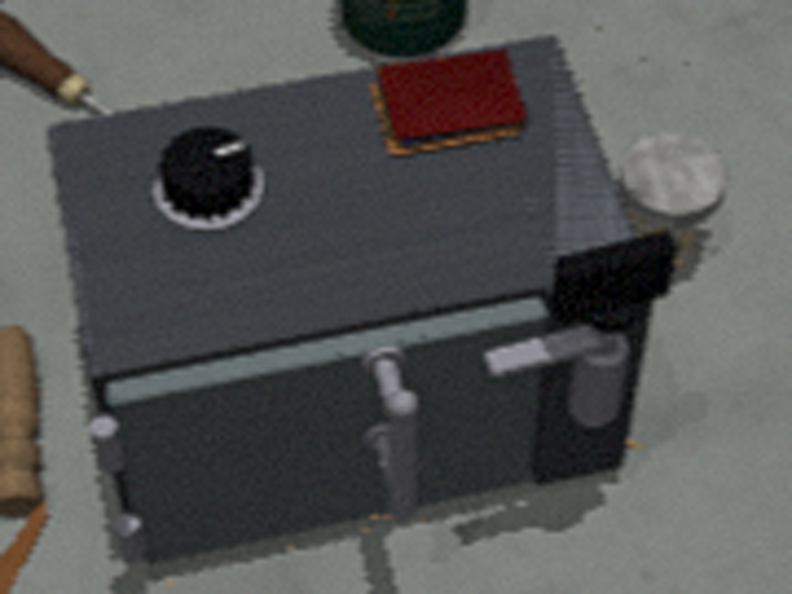

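The crop shows, in crop pixels, the top's back corners at (50,128) and (555,38), its front-left corner at (95,375), the pull's top at (401,400), the grip's top middle near (614,250), and the blade pointing left across the door.

```bash
cat > h.py <<'E'
import numpy as np
from plant import r
def ray(cam,u,v,z):
    m=r.camera_model(cam) if isinstance(cam,str) else cam; T=np.array(m["cam_to_world"])
    d=T[:3,:3]@[(u-m["cx"])/m["fx"],-(v-m["cy"])/m["fy"],-1]; o=T[:3,3]
    return o+d*(z-o[2])/d[2]
def fit(P,Q): # 2D rigid P(box)->Q(world)
    p=P.mean(0);q=Q.mean(0);H=(P-p).T@(Q-q)
    a=np.arctan2(H[0,1]-H[1,0],H[0,0]+H[1,1]);R=np.array([[np.cos(a),-np.sin(a)],[np.sin(a),np.cos(a)]])
    return a,R,q-R@p
E
python3 - <<'E'
from h import *
c=lambda X,Y:((X+.5)/4.4-.5+165,(Y+.5)/4.4-.5+140)
L=[("top",*c(50,128),.16,70,120),("top",*c(555,38),.16,70,-120),("top",*c(95,375),.16,-70,120),("top",*c(401,400),.174,-118,0),("top",*c(614,250),.206,-92,-94),("top",*c(207,160),.181,15,55),
("scene",209,178,.16,-70,-120),("scene",220,206,.16,70,-120),("scene",346,196,.16,70,120),("scene",322,167,.16,-70,120),("scene",262,154,.174,-118,0),("scene",306,178,.181,15,55)]
for cam in("top","scene","both"):
    l=[x for x in L if cam in(x[0],"both")]
    P=np.array([x[4:] for x in l])/1000;Q=np.array([ray(*x[:4])[:2] for x in l])
    a,R,t=fit(P,Q);print(cam,np.degrees(a),t);print(np.round((P@R.T+t-Q)*1000,1).tolist())
    for n,p in(("grip",(-.092,-.094)),("pull",(-.118,0)),("hinge",(-.083,.118))):print(n,R@p+t)
E
```

```text
top -13.217191067456456 [0.65806502 0.02241916]
[[2.5, 1.0], [1.7, -2.6], [-0.9, 3.0], [-0.3, -1.2], [-2.9, -0.6], [-0.2, 0.5]]
grip [ 0.54700963 -0.04805566]
pull [0.5431908  0.04939903]
hinge [0.60424353 0.15627075]
scene -15.311542450690856 [0.66210371 0.0237228 ]
[[-12.4, 2.4], [16.3, -15.3], [9.0, -0.6], [-8.5, 10.3], [-1.7, 2.1], [-2.7, 1.1]]
grip [ 0.54854699 -0.04264641]
pull [0.54829221 0.05488274]
hinge [0.61320981 0.15945189]
both -14.227892546091564 [0.66005031 0.0230556 ]
[[6.3, -0.0], [1.4, -2.7], [3.4, 4.3], [2.2, 1.4], [-2.2, 2.0], [2.7, 0.6], [-12.6, -0.2], [16.8, -15.3], [5.1, 0.6], [-13.1, 9.0], [-4.3, -0.7], [-5.7, 0.9]]
grip [ 0.54776908 -0.04544934]
pull [0.54566987 0.05205755]
hinge [0.60859823 0.15783572]
```

```bash
python3 -m handwheel '{"angular":[[0,0,0],[0,0,0],[0,0,0],[0,0,0],[0,0,0],[0,0,0],[0,0,0],[0,0,0],[0,0,0],[0,0,0]],"xyz":[[32,-23,-6],[32,-23,-6],[32,-23,-6],[32,-23,-6],[32,-23,-6],[32,-23,-6],[32,-23,0],[32,-23,0],[32,-23,0],[32,-23,0]],"fingers":[1,1,1,1,1,1,1,1,1,1]}'
python3 -m handwheel '{"angular":[[0,0,-6.8],[0,0,-6.8],[0,0,-6.8],[0,0,-6.8],[0,0,-6.8],[0,0,-6.8],[0,0,-6.8],[0,0,-6.8],[0,0,0],[0,0,0]],"xyz":[[0,0,0],[0,0,0],[0,0,0],[0,0,0],[0,0,0],[0,0,0],[0,0,0],[0,0,0],[0,0,0],[0,0,0]],"fingers":[1,1,1,1,1,1,1,1,1,1]}'
python3 - <<'E'
from h import *
s=r.state();R=s["ee_rot"];print(s["position"],s["joint_pos"],R,sep="\n")
print(1000*R.T@(np.array([.547,-.048,.265])-s["position"]))
E
```

```text
time_s: 0.93
position: [0.4607, -0.2138, 0.2673]
ee_rot: [[0.9, 0.436, -0.0], [0.436, -0.9, -0.0], [-0.0, -0.0, -1.0]]
force: [1.6, -0.4, -0.5]
gripper_width: 0.0852
finger_force: 0.0
time_s: 1.77
position: [0.4601, -0.2157, 0.267]
ee_rot: [[0.173, 0.985, -0.001], [0.985, -0.173, 0.0], [0.0, -0.001, -1.0]]
force: [0.5, -0.7, 0.4]
gripper_width: 0.0853
finger_force: 0.0
[ 0.46011819 -0.21571173  0.26704732]
[ 33.39598572  13.60153274 -17.49112973 101.96342306   4.46094268
  65.14146909   4.54729546]
[[ 1.72592885e-01  9.84993109e-01 -5.20553249e-04]
 [ 9.84993232e-01 -1.72592766e-01  2.66313407e-04]
 [ 1.72473146e-04 -5.58705227e-04 -9.99999829e-01]]
[180.18975208  56.63329955   2.04675432]
```

```bash
python3 -m handwheel '{"angular":[[0,0,0],[0,0,0],[0,0,0],[0,0,0],[0,0,0],[0,0,0],[0,0,0],[0,0,0]],"xyz":[[30,9.4,0],[30,9.4,0],[30,9.4,0],[30,9.4,0],[30,9.4,0],[30,9.4,0],[0,0,0],[0,0,0]],"fingers":[1,1,1,1,1,1,1,1]}'
python3 - <<'E'
from h import *
import cv2,pickle
m=r.camera_model("wrist");a=r.grab_frame("wrist");pickle.dump(m,open("w1.pkl","wb"))
cv2.imwrite("pics/w1.png",a[...,::-1]);print(r.state()["position"],np.round(m["cam_to_world"],3),m["fx"])
T=np.array(m["cam_to_world"])
def px(p):
    q=T[:3,:3].T@(np.array(p)-T[:3,3]);return m["cx"]+m["fx"]*q[0]/-q[2],m["cy"]-m["fy"]*q[1]/-q[2]
print(px((.547,-.048,.206)),px((.543,.0494,.174)))
E
```

```text
time_s: 2.43
position: [0.5467, -0.0456, 0.267]
ee_rot: [[0.169, 0.986, -0.0], [0.986, -0.169, 0.001], [0.001, -0.001, -1.0]]
force: [0.3, -1.2, -0.6]
gripper_width: 0.0849
finger_force: 0.0
[ 0.54621838 -0.04757886  0.26697852] [[ 0.986  0.162  0.045  0.558]
 [-0.168  0.951  0.261  0.02 ]
 [-0.    -0.264  0.964  0.41 ]
 [ 0.     0.     0.     1.   ]] 284.8941328252503
(np.float64(250.68386136530697), np.float64(208.46020220441252)) (np.float64(224.43701313113786), np.float64(78.56440300172035))
```

View pics/w1.png

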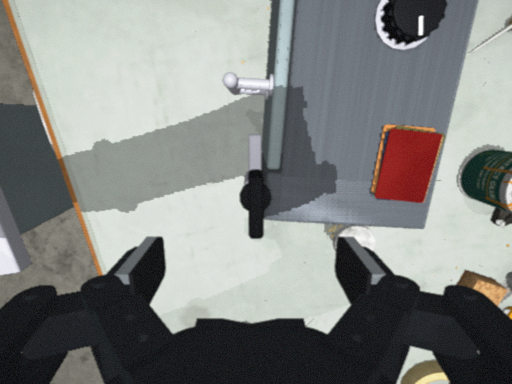

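The wrist view shows the bar grip at about (257,204), running almost straight up the image, with its blade above it at (255,150). The pull's top is at (230,80) and the dial at (412,20). Both the grip and the pull sit about 6 px right of where I predicted them, so I'll refine using the pixels.

Run:
```python
from h import *
import cv2,pickle
m=pickle.load(open("w1.pkl","rb"));a=cv2.imread("pics/w1.png")
k=(a.max(2)<45).astype(np.uint8);k[:150]=0;k[245:]=0;k[:,:225]=0;k[:,290:]=0
k=cv2.morphologyEx(k,cv2.MORPH_OPEN,np.ones((3,3)))
for y in range(166,244,6):
    x=np.where(k[y])[0]; print(y,x.min() if len(x) else None,x.max() if len(x) else None)
L=[(257,172,.206),(256.5,236,.206),(257,204,.206),(231,80,.174),(282,0,.157),(272,167,.157),(279,0,.157),(266,167,.157),(426,227,.16),(473,0,.16)]
for l in L: print(l,np.round(ray(m,*l),4))
p=ray(m,282,0,.157)-ray(m,272,167,.157);print(np.degrees(np.arctan2(p[1],p[0]))-90)
p=ray(m,473,0,.16)-ray(m,426,227,.16);print(np.degrees(np.arctan2(p[1],p[0]))-90)
s=r.state();R=s["ee_rot"];print(s["position"],np.degrees(np.arctan2(R[1,1],R[0,1])))
```

```text
166 None None
172 250 262
178 249 263
184 248 264
190 243 268
196 241 270
202 242 269
208 247 265
214 250 263
220 250 261
226 250 261
232 250 261
238 None None
(257, 172, 0.206) [ 0.5562 -0.0212  0.206 ]
(256.5, 236, 0.206) [ 0.5477 -0.071   0.206 ]
(257, 204, 0.206) [ 0.5523 -0.0453  0.206 ]
(231, 80, 0.174) [0.5478 0.0475 0.174 ]
(282, 0, 0.157) [0.597  0.1001 0.157 ]
(272, 167, 0.157) [ 0.5699 -0.0287  0.157 ]
(279, 0, 0.157) [0.5947 0.1005 0.157 ]
(266, 167, 0.157) [ 0.5646 -0.0278  0.157 ]
(426, 227, 0.16) [ 0.7043 -0.1092  0.16  ]
(473, 0, 0.16) [0.7413 0.0744 0.16  ]
-11.899885351464619
-11.385964823541656
[ 0.54621838 -0.04757886  0.26697852] -9.814434890063136
```

```bash
python3 -m handwheel '{"angular":[[0,0,0],[0,0,0],[0,0,0],[0,0,0],[0,0,0],[0,0,0],[0,0,0],[0,0,0],[0,0,0],[0,0,0]],"xyz":[[2.9,4.8,0],[0,0,20],[0,0,22],[0,0,22],[0,0,22],[0,0,0],[0,0,0],[0,0,0],[0,0,0],[0,0,0]],"fingers":[1,1,1,1,1,1,0.5,0,0,0]}'
python3 -m handwheel '{"angular":[[0,0,0],[0,0,0],[0,0,0],[0,0,0]],"xyz":[[0,0,0],[0,0,0],[0,0,0],[0,0,0]],"fingers":[0,0,0,0]}'
python3 -c "
from h import *
print(r.state())"
```

```text
time_s: 3.32
position: [0.5524, -0.0459, 0.1827]
ee_rot: [[0.169, 0.986, 0.002], [0.986, -0.169, -0.0], [0.0, 0.002, -1.0]]
force: [1.0, 0.6, 0.3]
gripper_width: 0.0384
finger_force: 0.0
time_s: 3.65
position: [0.5513, -0.0457, 0.1821]
ee_rot: [[0.169, 0.986, 0.0], [0.986, -0.169, -0.0], [-0.0, 0.0, -1.0]]
force: [-3.0, -0.1, 7.0]
gripper_width: 0.0112
finger_force: 59.3
{'time_s': 3.65, 'joint_pos': array([ 15.39880045,  22.81429703, -21.73278284, 102.50243453,
         9.92883444,  56.55163804, -19.99973149]), 'qd': array([ 0.07485014, -0.01170924, -0.0344759 , -0.07002067,  0.0035232 ,
        0.08629904,  0.0335375 ]), 'joint_torque': array([-1.35489176e-01, -5.58006942e+01, -3.98704827e+00, -2.84051138e+01,
        1.92024373e-01, -1.29718736e+00, -3.85604217e-02]), 'position': array([ 0.55133952, -0.04566816,  0.18213086]), 'ee_rot': array([[ 1.68713900e-01,  9.85665064e-01,  4.90038811e-05],
       [ 9.85665024e-01, -1.68713879e-01, -2.94583807e-04],
       [-2.82093332e-04,  9.80017946e-05, -9.99999955e-01]]), 'force': array([-2.96999617, -0.08649129,  7.01096649]), 'wrist_torque': array([-0.01480455,  0.78023126,  0.01487629]), 'finger_force': 59.31993126869202, 'gripper_width': 0.01123953943525564}
```

```bash
python3 -m handwheel '{"angular":[[0,0,-5],[0,0,-5],[0,0,-5],[0,0,-5],[0,0,-5],[0,0,-5],[0,0,-5],[0,0,-5],[0,0,0]],"xyz":[[0,0,0],[0,0,0],[0,0,0],[0,0,0],[0,0,0],[0,0,0],[0,0,0],[0,0,0],[0,0,0]],"fingers":[0,0,0,0,0,0,0,0,0]}'
python3 -c "
from h import *
s=r.state();print(s['joint_pos'],s['wrist_torque'])"
```

```text
time_s: 4.4
position: [0.5498, -0.046, 0.1821]
ee_rot: [[-0.509, 0.861, -0.003], [0.861, 0.509, -0.001], [0.001, -0.003, -1.0]]
force: [-10.6, -0.8, 14.2]
gripper_width: 0.0109
finger_force: 60.3
[ 22.01213947  24.30641991 -30.94689745 102.01719653  14.52712614
  57.83069928  16.05136145] [-0.13445333  2.1245774   0.07945301]
```

```bash
python3 -m handwheel '{"angular":[[0,0,0],[0,0,-5],[0,0,-5],[0,0,-5],[0,0,-5],[0,0,-5],[0,0,-5],[0,0,-5],[0,0,-5],[0,0,-5]],"xyz":[[0.8,-1.3,-1],[0,0,0],[0,0,0],[0,0,0],[0,0,0],[0,0,0],[0,0,0],[0,0,0],[0,0,0],[0,0,0]],"fingers":[0,0,0,0,0,0,0,0,0,0]}'
python3 -m handwheel '{"angular":[[0,0,0],[0,0,0],[0,0,0]],"xyz":[[0,0,0],[0,0,0],[0,0,0]],"fingers":[0,0,0]}'
python3 -c "
from h import *
s=r.state();R=s['ee_rot'];print(s['joint_pos'],s['wrist_torque'],np.degrees(np.arctan2(R[1,1],R[0,1])))"
```

```text
time_s: 5.23
position: [0.5485, -0.0474, 0.1822]
ee_rot: [[-0.968, 0.252, -0.003], [0.252, 0.968, -0.003], [0.002, -0.003, -1.0]]
force: [-7.4, -5.8, 3.9]
gripper_width: 0.0109
finger_force: 61.5
time_s: 5.48
position: [0.5485, -0.0474, 0.1822]
ee_rot: [[-0.967, 0.255, -0.003], [0.255, 0.967, -0.003], [0.002, -0.003, -1.0]]
force: [-7.2, -4.7, 4.8]
gripper_width: 0.011
finger_force: 61.6
[ 29.27255837  26.62043508 -41.43384328 101.60540131  20.23795703
  59.62326403  55.57704545] [-0.87315917  1.34533899  0.15459443] 75.20377856655028
```

```bash
python3 -m handwheel '{"angular":[[0,0,0],[0,0,0],[0,0,0],[0,0,0],[0,0,0],[0,0,0],[0,0,0],[0,0,0],[0,0,0]],"xyz":[[0,0,0],[0,0,0],[0,0,0],[0,0,0],[0,0,-20],[0,0,-25],[0,0,-35],[0,0,0],[0,0,0]],"fingers":[0.5,1,1,1,1,1,1,1,1]}'
python3 - <<'E'
from h import *
import cv2,pickle
m=r.camera_model("wrist");a=r.grab_frame("wrist");pickle.dump(m,open("w2.pkl","wb"))
cv2.imwrite("pics/w2.png",a[...,::-1])
s=r.state();R=s["ee_rot"];print(s["position"],1000*R.T@(np.array([.5435,.049,.262])-s["position"]))
E
```

```text
time_s: 6.23
position: [0.5514, -0.0452, 0.2644]
ee_rot: [[-0.967, 0.254, 0.004], [0.254, 0.967, -0.0], [-0.004, 0.001, -1.0]]
force: [-0.0, 0.2, -0.7]
gripper_width: 0.0857
finger_force: 0.0
[ 0.55046163 -0.04557145  0.26285185] [30.76322694 89.69898249  0.81553877]
```

View pics/w2.png

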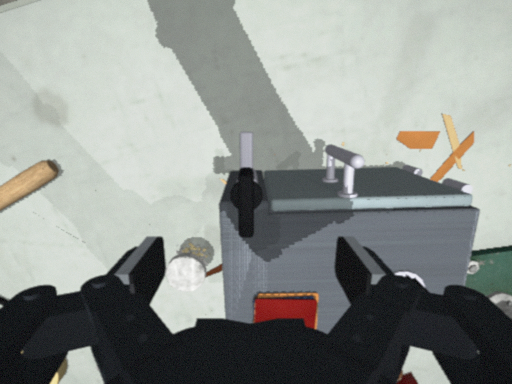

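The fastener now stands unlocked: its blade points away from the door, up the image at (246,148), and the grip's middle is at about (246,205). The pull's rod top is at (359,162).

Run:
```python
from h import *
import pickle
m=pickle.load(open("w2.pkl","rb"))
for l in [(246,170,.206),(246,235,.206),(246,203,.206),(359,162,.174),(270,209,.157),(471,205,.157)]: print(l,np.round(ray(m,*l),4))
p=ray(m,471,205,.157)-ray(m,270,209,.157);print(np.degrees(np.arctan2(p[1],p[0]))-90)
```

```text
(246, 170, 0.206) [ 0.5234 -0.0413  0.206 ]
(246, 235, 0.206) [ 0.5723 -0.0543  0.206 ]
(246, 203, 0.206) [ 0.5475 -0.0477  0.206 ]
(359, 162, 0.174) [0.5466 0.0487 0.174 ]
(270, 209, 0.157) [ 0.5737 -0.0323  0.157 ]
(471, 205, 0.157) [0.6171 0.1483 0.157 ]
-13.506655255944793
```

```bash
python3 -m handwheel '{"angular":[[0,0,0],[0,0,0],[0,0,0],[0,0,-1],[0,0,0],[0,0,0],[0,0,0],[0,0,0],[0,0,0],[0,0,0]],"xyz":[[9.8,30.2,0],[9.8,30.2,0],[9.8,30.2,0],[0,0,0],[0,0,0],[0,0,32],[0,0,32],[0,0,32],[0,0,32],[0,0,0]],"fingers":[1,1,1,1,1,1,1,1,1,1]}'
python3 -m handwheel '{"angular":[[0,0,0],[0,0,0],[0,0,0],[0,0,0],[0,0,0],[0,0,0],[0,0,0],[0,0,0]],"xyz":[[0,0,0],[0,0,0],[0,0,0],[0,0,0],[0,0,0],[0,0,0],[0,0,0],[0,0,0]],"fingers":[0.5,0.3,0,0,0,0,0,0]}'
python3 - <<'E'
from h import *
import cv2
s=r.state();print(s["wrist_torque"])
cv2.imwrite("pics/w3.png",r.grab_frame("wrist")[...,::-1])
E
```

```text
time_s: 7.12
position: [0.5407, 0.0465, 0.128]
ee_rot: [[-0.971, 0.239, -0.01], [0.239, 0.971, -0.002], [0.009, -0.004, -1.0]]
force: [-1.9, -1.2, -0.4]
gripper_width: 0.0853
finger_force: 0.0
time_s: 7.78
position: [0.5452, 0.0496, 0.1354]
ee_rot: [[-0.971, 0.237, 0.002], [0.237, 0.971, -0.0], [-0.002, 0.0, -1.0]]
force: [-1.3, -0.7, 5.3]
gripper_width: 0.0103
finger_force: 58.4
[-0.03915929  0.25821428  0.01420495]
```

View pics/w3.png

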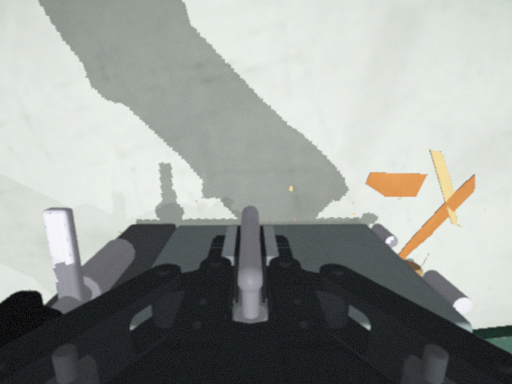

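The fingers hold the rod between the pads at (250,250), and the door is still shut. Next I swing it along the arc.

```bash
python3 -m handwheel '{"angular":[[0,0,4],[0,0,4],[0,0,4],[0,0,4],[0,0,4],[0,0,4],[0,0,4],[0,0,0]],"xyz":[[8.1,2.7,0],[8.1,2.7,0],[8.1,2.7,0],[8.1,2.7,0],[8.1,2.7,0],[8.1,2.7,0],[8.1,2.7,0],[0,0,0]],"fingers":[0,0,0,0,0,0,0,0]}'
python3 - <<'E'
from h import *
s=r.state();R=s["ee_rot"];print(s["joint_pos"],s["wrist_torque"],R.T@s["force"])
E
```

```text
time_s: 8.5
position: [0.5019, 0.0925, 0.1353]
ee_rot: [[-0.746, 0.666, 0.002], [0.666, 0.746, 0.001], [-0.001, 0.002, -1.0]]
force: [-0.6, -1.1, 6.4]
gripper_width: 0.0103
finger_force: 59.4
[ 10.66607365  24.85055024 -35.66477076 110.52776773  18.57904578
  50.26012108  13.71425529] [ 0.07738356  0.10890927 -0.04442199] [-0.25512421 -1.23154504 -6.43016878]
```

```bash
python3 -m handwheel '{"angular":[[0,0,4],[0,0,4],[0,0,4],[0,0,4],[0,0,4],[0,0,4],[0,0,4],[0,0,0]],"xyz":[[8.1,2.7,0],[8.1,2.7,0],[8.1,2.7,0],[8.1,2.7,0],[8.1,2.7,0],[8.1,2.7,0],[8.1,2.7,0],[0,0,0]],"fingers":[0,0,0,0,0,0,0,0]}'
python3 -m handwheel '{"angular":[[0,0,4],[0,0,4],[0,0,4],[0,0,4],[0,0,4],[0,0,4],[0,0,4],[0,0,0],[0,0,0]],"xyz":[[8.1,2.7,0],[8.1,2.7,0],[8.1,2.7,0],[8.1,2.7,0],[8.1,2.7,0],[8.1,2.7,0],[8.1,2.7,0],[0,0,0],[0,0,0]],"fingers":[0,0,0,0,0,0,0,0,0]}'
```

```text
time_s: 9.17
position: [0.4845, 0.1489, 0.1353]
ee_rot: [[-0.347, 0.938, 0.002], [0.938, 0.347, 0.001], [0.001, 0.002, -1.0]]
force: [-3.2, 0.2, 11.1]
gripper_width: 0.0103
finger_force: 59.9
time_s: 9.92
position: [0.4951, 0.2066, 0.1353]
ee_rot: [[0.13, 0.992, 0.001], [0.992, -0.13, 0.002], [0.002, 0.001, -1.0]]
force: [-3.0, 2.5, 10.4]
gripper_width: 0.0101
finger_force: 60.0
```

Opened by about 84°. Now I release and rise straight up.

```bash
python3 -m handwheel '{"angular":[[0,0,0],[0,0,0],[0,0,0],[0,0,0],[0,0,0],[0,0,0],[0,0,0],[0,0,0],[0,0,0],[0,0,0]],"xyz":[[0,0,0],[0,0,0],[0,0,0],[0,0,0],[0,0,0],[0,0,-20],[0,0,-30],[0,0,-35],[0,0,-35],[0,0,0]],"fingers":[0.5,1,1,1,1,1,1,1,1,1]}'
python3 -m handwheel '{"angular":[[0,0,0],[0,0,0],[0,0,0],[0,0,0]],"xyz":[[0,0,0],[0,0,0],[0,0,0],[0,0,0]],"fingers":[1,1,1,1]}'
python3 - <<'E'
from h import *
import cv2
cv2.imwrite("pics/t4.png",r.grab_frame("top")[...,::-1])
E
```

```text
time_s: 10.75
position: [0.4971, 0.2069, 0.2609]
ee_rot: [[0.134, 0.991, 0.009], [0.991, -0.134, 0.004], [0.005, 0.008, -1.0]]
force: [0.6, -0.0, -0.0]
gripper_width: 0.0859
finger_force: 0.0
time_s: 11.08
position: [0.4938, 0.2047, 0.253]
ee_rot: [[0.134, 0.991, -0.002], [0.991, -0.134, -0.001], [-0.001, -0.002, -1.0]]
force: [0.2, 0.7, -0.8]
gripper_width: 0.0858
finger_force: 0.0
```

View pics/t4.png

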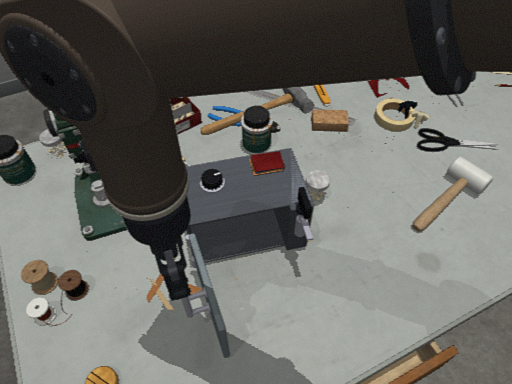

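The door stands wide open, edge-on from (193,240) to (225,350). The fastener is unlocked at (305,210), the dial at (212,180) is unchanged, and the gripper is clear above the pull.

```bash
python3 -c "
from plant import r
print(r.job_done())"
```

```text
the job is handed in; nothing more can be done
None
```

The job is handed in, with no verdict returned: the fastener was turned about 85° counter-clockwise to unlocked, the door stands open about 84° with the gripper clear, and the dial looks unchanged in the final picture.

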